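# Sort out the weak spring clip

### The arm

A 6-joint arm with a two-finger parallel gripper is mounted at the origin on the work surface. World frame = base frame: x ahead of the robot, y to its left, z up, the work surface at z = 0. Lengths are in m, angles in rad, forces in N, time in s.
With the tool pointing down it reaches from about 0.225 to 0.875 m from the base axis. Payload 3.4 kg.
Tool frame: the origin (TCP) lies on the centre line of the jaws, within the pads' length; the fingertips stand 11 mm ahead of it and the grasp point (between the pads) lies 8 mm behind it; z points along the fingers, y is the line along which they close (so a half turn about z gives the same grasp; the last joint's range is limited). The gripper opens to 85 mm and grips with 20 to 120 N. Pads are 22 mm wide; open, the fingers measure 114 mm over their backs; the gripper's body (76 mm by 85 mm) begins 54 mm behind the grasp point. The pads swing forward as they close: fully open they stand 13 mm farther back than shut.
Start: joints at [1.048, 0.276, 1.505, -0, 1.361, -0.121], TCP at [0.225, 0.529, 0.242] pointing down, gripper open.
Joint ranges: [-2.89, 2.89], [-0.75, 2.08], [0.22, 2.7], [-1.18, 4.32], [0.11, 2.71], [-2.7, 2.7]. Speed limits (rad/s): [2.57, 2.57, 3.14, 3.14, 3.14, 3.14].

### API

Orientations are given as a unit quaternion [w, x, y, z].
In Python, from rig import manip, eyes, job gives the robot as it stands.
- The arm moves only by the tool drive_tool, never from a script. Its argument "rows" is a list of rows, each a list of 3 entries, a list of its own where there are three numbers: the turn, a rotation vector about the world's x, y, z in rad, then the shift along the world's x, y, z in cm, then the finger opening in cm, from 0 to 8.54. A call has 1 to 8 rows; each row shifts and turns the commanded pose from where the row before left it; what a row does not reach is not made up. A row lasts 1/8 s, in which the tool goes at most 62.5 mm and 10.7 degrees, less where a joint would pass 70% of its speed; a pose out of reach is approached as far as the arm can. A call is refused whole if a number of a shift passes 6.25 or a number of a turn 0.188, either way. A call with a gripper value outside its range is refused whole. The fingers move at their own pace and stop on an object; "force" is the grip in N (left out, the last holds). Time passes only in rows, so rows that do not move let the fingers close. It gives the time, the measured TCP pose, the force, the opening and the grip force at its end, in the units of the state.
- manip.get_state(): the state, without advancing time (a new reading comes with each control period).
- eyes.get_image(name): name is "side" or "top" or "wrist"; returns the picture (384x512x3 uint8, red, green, blue); there is no depth.
- eyes.get_calibration(name): a dict with "camera_matrix" (3x3 intrinsics, pixels), "view" (4x4, takes a point from world to camera coordinates). Camera axes: x right, y up, looking along -z (the intrinsics and any distortion apply to the point x, -y, -z); pixel columns grow to the right and rows downward; lengths in m; the calibration is good to about 2 mm. A picture is of the moment at which its call begins: read the wrist's pose just before it. get_calibration takes no time and is no camera call; for the wrist camera it gives the pose at the moment of the call.
- job.sign_off(): hands the job in; it is judged then, once.
The state is a dict: "clock": time; "qpos": joint angles; "qd": joint speeds; "effort": joint torques, N m; "position": TCP position; "ee_rot": TCP orientation; "contact_force": force on the tool from outside, world axes, zero at the start; "moment": the same for the moment, N m; "width": finger opening in m; "gripper_force": force on a finger pad.
Only numpy, scipy, OpenCV 4.12 (cv2) and the standard library are available. Lean on these libraries where they do the work, as an engineer would, in place of code of your own. Each camera call takes 0.05 s, during which the arm holds its last target. There are 200 camera calls.

### The job

One of the three spring clips has lost its spring. Test them one after the other, starting with the one at the robot's left and ending with the one at its right: gently press each thumb pad down about a centimetre so that the jaws open, feel how hard it pushes back, and let go. Slide the weak clip wholly into the three-sided grey reject bay, flat on the table, and leave the two good clips and everything else where they are.

Things in the scene. Friction and masses are not known exactly. Their poses are not given: they have to be found in the camera images.
- bay: Reject bay: a fixed grey box lid standing open on the table, without its front wall. Inside 490 mm (its y) by 100 mm (its x), white sheet as floor level with the table; walls 8 mm thick and 35 mm high at both ends and at the back (+x). Origin: centre of the inside, on the table; its open front edge lies at x = -50 mm.
- clip_a: One of three like spring clips (big pegs), 130 g, in a row before the bay's open side, about 155 mm apart along bay y, at bay x -160 to -120 mm, turned up to 0.3 rad. Any of them may be the weak one. Black lower bar 116 (clip x) by 36 (y) by 12 mm lies on the table; grey lever over it, 51 mm high at the thumb pad. Origin: under the bar's centre; +x to the jaws (roughly bay +y), z up.
- pad_a (a point): Middle of the top of that clip's thumb pad (a rubber roll across the lever, 34 mm long, 18 mm thick), 43 mm behind the clip's origin (-x), 51 mm above the table. Pressing it down opens the jaws at the other end. Pressed down 9 mm, a good clip pushes back with 10 to 14 N (about 5 N to begin moving), a weak one with 2 to 4 N (about 1 N to begin).
- nose_a (a point): Tip of that clip's lower jaw: the end of the lower bar, 58 mm ahead (+x) of the clip's origin, 6 mm above the table.
- jaw_a (a joint): Opening angle of that clip's jaws: 0 shut, 0.4 rad at its stop (thumb pad about 18 mm down); 0.1 rad is about 4 mm of thumb pad travel. It springs shut when let go.
- clip_b: One of three like spring clips (big pegs), 130 g, in a row before the bay's open side, about 155 mm apart along bay y, at bay x -160 to -120 mm, turned up to 0.3 rad. Any of them may be the weak one. Black lower bar 116 (clip x) by 36 (y) by 12 mm lies on the table; grey lever over it, 51 mm high at the thumb pad. Origin: under the bar's centre; +x to the jaws (roughly bay +y), z up.
- pad_b (a point): Middle of the top of that clip's thumb pad (a rubber roll across the lever, 34 mm long, 18 mm thick), 43 mm behind the clip's origin (-x), 51 mm above the table. Pressing it down opens the jaws at the other end. Pressed down 9 mm, a good clip pushes back with 10 to 14 N (about 5 N to begin moving), a weak one with 2 to 4 N (about 1 N to begin).
- nose_b (a point): Tip of that clip's lower jaw: the end of the lower bar, 58 mm ahead (+x) of the clip's origin, 6 mm above the table.
- jaw_b (a joint): Opening angle of that clip's jaws: 0 shut, 0.4 rad at its stop (thumb pad about 18 mm down); 0.1 rad is about 4 mm of thumb pad travel. It springs shut when let go.
- clip_c: One of three like spring clips (big pegs), 130 g, in a row before the bay's open side, about 155 mm apart along bay y, at bay x -160 to -120 mm, turned up to 0.3 rad. Any of them may be the weak one. Black lower bar 116 (clip x) by 36 (y) by 12 mm lies on the table; grey lever over it, 51 mm high at the thumb pad. Origin: under the bar's centre; +x to the jaws (roughly bay +y), z up.
- pad_c (a point): Middle of the top of that clip's thumb pad (a rubber roll across the lever, 34 mm long, 18 mm thick), 43 mm behind the clip's origin (-x), 51 mm above the table. Pressing it down opens the jaws at the other end. Pressed down 9 mm, a good clip pushes back with 10 to 14 N (about 5 N to begin moving), a weak one with 2 to 4 N (about 1 N to begin).
- nose_c (a point): Tip of that clip's lower jaw: the end of the lower bar, 58 mm ahead (+x) of the clip's origin, 6 mm above the table.
- jaw_c (a joint): Opening angle of that clip's jaws: 0 shut, 0.4 rad at its stop (thumb pad about 18 mm down); 0.1 rad is about 4 mm of thumb pad travel. It springs shut when let go.
- gearmotor: Bystander: yellow gear motor, about 70 by 22 by 19 mm, lying on the robot's side of the row. Origin: under its middle.
- board: Bystander: blue circuit board 70 by 55 mm, 12 mm high, on the robot's side of the row. Origin: under its middle.
- screwdriver: Bystander: black-handled screwdriver 170 mm long, right of the row. Origin: under its middle.
- tape: Bystander: ring of tape, 70 mm across, 20 mm high, left of the row. Origin: under its middle.
- meter: Bystander: yellow hand multimeter 140 by 75 by 32 mm, right of the bay. Origin: under its middle.
Mind the look-alikes: they are no part of the job. Leave any blue or turquoise look-alike of the clip_b alone.

How it is judged:
On the way, in this order (a step that is already met when the one before it is completed fails the run):
1. the clip at the robot's left (+y) end of the row is pressed open by at least 0.1 rad (((y of clip_a in the frame of bay between 0.08 and 0.4 m and value of joint jaw_a above 0.1 rad) or (y of clip_b in the frame of bay between 0.08 and 0.4 m and value of joint jaw_b above 0.1 rad) or (y of clip_c in the frame of bay between 0.08 and 0.4 m and value of joint jaw_c above 0.1 rad))), for 0.05 s.
2. then the middle clip is pressed open by at least 0.1 rad (((y of clip_a in the frame of bay between -0.08 and 0.08 m and value of joint jaw_a above 0.1 rad) or (y of clip_b in the frame of bay between -0.08 and 0.08 m and value of joint jaw_b above 0.1 rad) or (y of clip_c in the frame of bay between -0.08 and 0.08 m and value of joint jaw_c above 0.1 rad))), for 0.05 s.
3. then the clip at the robot's right (-y) end is pressed open by at least 0.1 rad (((y of clip_a in the frame of bay between -0.4 and -0.08 m and value of joint jaw_a above 0.1 rad) or (y of clip_b in the frame of bay between -0.4 and -0.08 m and value of joint jaw_b above 0.1 rad) or (y of clip_c in the frame of bay between -0.4 and -0.08 m and value of joint jaw_c above 0.1 rad))), for 0.05 s.
At the end, for the whole second after the job is handed in: The weak clip rests flat on the table inside the reject bay (its nose and pad centres at least 10 mm past the bay's open front edge and between its walls), at rest with jaws shut; the two good clips stand upright with jaws shut within 40 mm of where they began (x of nose_b in the frame of bay between -0.04 and 0.05 m and y of nose_b in the frame of bay between -0.245 and 0.245 m and x of pad_b in the frame of bay between -0.04 and 0.05 m and y of pad_b in the frame of bay between -0.245 and 0.245 m and height (world z) of clip_b below 0.006 m and angle between each of clip_b, clip_a, clip_c's own z axis and vertical below 0.1 rad and linear speed of clip_b below 0.02 m/s and value of joint each of jaw_b, jaw_a, jaw_c below 0.05 rad and distance of each of clip_a, clip_c from where it was at the start of the episode below 0.04 m); the robot touches nothing.
It fails at once if a clip is pressed or pushed with more than 30 N (contact force between any of clip_a, clip_b, clip_c and the fingers above 30 N or contact force between any of clip_a, clip_b, clip_c and the arm above 30 N).
It fails at once if a bystander is moved more than 30 mm (distance of any of gearmotor, board, screwdriver, tape, meter from where it was at the start of the episode above 0.03 m).
It also fails if it takes over 58 s, if anything falls off the work surface, if the arm or the gripper's body presses on something with over 40 N, if the wrist force passes 120 N, or if a joint passes its speed limit or range.

## Working session

There is one attempt and no reset: what is moved stays moved. The work goes in short steps, Python scripts to look and compute and a tool call to move; the robot and the scene stay as the last step left them, time stands still between calls to the robot, and variables do not carry over. Pictures are saved under pics/ and viewed, at most 10 in all, crops included, and the job is handed in when it is done.

Besides the shell and the picture viewer there is one more tool, called after "Request:" as name(argument=value, ...), one argument or row to a line, values as JSON. drive_tool: Moves the arm, as the interface text tells. Its arguments: {"type":"object","properties":{"rows":{"type":"array"},"force":{"type":"number"}},"required":["rows"]}

```bash
mkdir -p pics
cat > h.py <<'E'
from rig import manip, eyes, job
import numpy as np, cv2
def snap(n,f):
    im=eyes.get_image(n); cv2.imwrite('pics/'+f,im[:,:,::-1]); return im
def ray(n,u,v,z,C=None):
    C=C or eyes.get_calibration(n); K=np.array(C['camera_matrix']);V=np.array(C['view'])
    d=np.linalg.inv(K)@[u,v,1]; d=np.array([d[0],-d[1],-d[2]])
    R=V[:3,:3];o=-R.T@V[:3,3]; d=R.T@d
    return o+d*(z-o[2])/d[2]
def proj(n,p):
    C=eyes.get_calibration(n); K=np.array(C['camera_matrix']);V=np.array(C['view'])
    c=V[:3,:3]@p+V[:3,3]; q=K@[c[0],-c[1],-c[2]]; return q[:2]/q[2]
E
python3 - <<'E'
from h import *
a=snap('top','top0.png');b=snap('side','side0.png')
print(eyes.get_calibration('top').keys()); print({k:np.round(v,3).tolist() for k,v in manip.get_state().items()})
E
```

```text
dict_keys(['camera_matrix', 'view'])
{'clock': 0.1, 'qpos': [1.048, 0.277, 1.506, 0.0, 1.361, -0.121], 'qd': [-0.0, -0.001, -0.002, -0.001, 0.0, 0.0], 'effort': [0.003, -41.77, -24.64, -0.0, 0.006, -0.0], 'position': [0.225, 0.529, 0.242], 'ee_rot': [-0.0, 0.2, 0.98, -0.001], 'contact_force': [-1.015, -0.391, 0.181], 'moment': [-0.005, -0.009, 0.013], 'gripper_force': 0.0, 'width': 0.085}
```

View pics/top0.png

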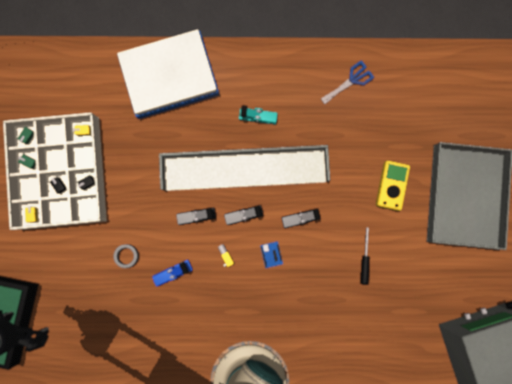

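View pics/side0.png

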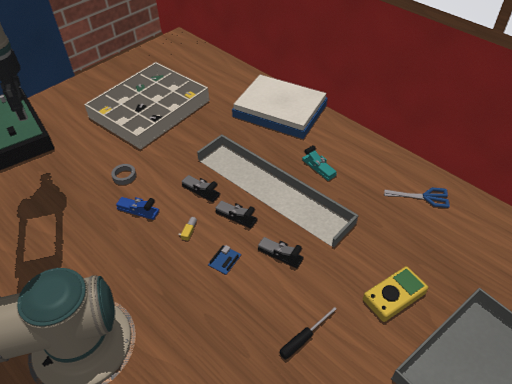

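The top view shows three grey and black clips at (196,216), (243,215) and (300,218). The blue (172,273) and turquoise (258,115) ones are look-alikes, and the bay is at (245,168). I'll check this in an enlarged crop.

Run:
```python
from h import *
a=cv2.imread('pics/top0.png')
cv2.imwrite('pics/c1.png',cv2.resize(a[140:240,155:335],None,fx=4.4,fy=4.4,interpolation=cv2.INTER_CUBIC))
C=eyes.get_calibration('top')
for u,v in [(163,192),(328,184),(196,216),(243,215),(300,218)]: print(u,v,ray('top',u,v,0,C).round(4))
V=np.array(C['view']);print((-V[:3,:3].T@V[:3,3]).round(3))
C=eyes.get_calibration('wrist');V=np.array(C['view']);print((-V[:3,:3].T@V[:3,3]).round(3),V.round(2),C['camera_matrix'])
```

```text
163 192 [0.5619 0.2662 0.    ]
328 184 [ 0.5875 -0.2375  0.    ]
196 216 [0.489  0.1651 0.    ]
243 215 [0.4922 0.0224 0.    ]
300 218 [ 0.4833 -0.1511  0.    ]
[ 0.46  -0.016  1.282]
[0.155 0.56  0.374] [[ 0.39  0.92 -0.   -0.58]
 [-0.88  0.37 -0.3   0.04]
 [-0.28  0.12  0.95 -0.38]
 [ 0.    0.    0.    1.  ]] [[273.17900544   0.         255.8432171 ]
 [  0.         273.17900544 187.70222059]
 [  0.           0.           1.        ]]
```

View pics/c1.png

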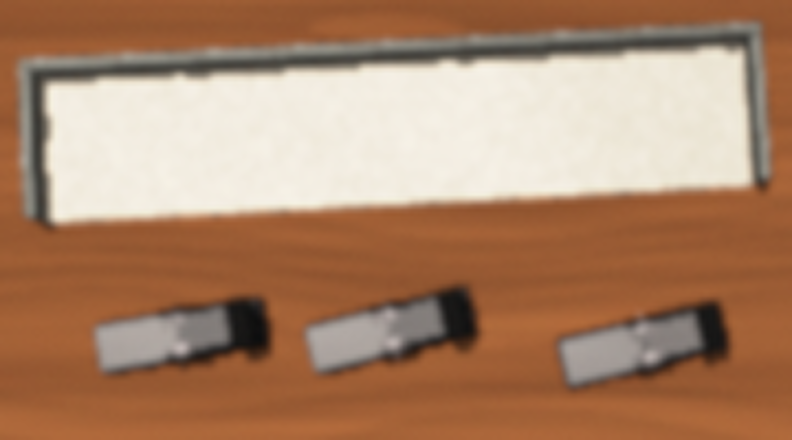

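The crop confirms the targets. All three have grey jaws pointing left (+y) and black pads at the right, with pads near top pixels (212,214), (259,212) and (317,215). Next I'll move over the row for a closer wrist view.

Request:
drive_tool(
  rows=[
    [[0,0,0.07],[2.7,-5.6,0],0],
    [[0,0,0.07],[2.7,-5.6,0],0],
    [[0,0,0.07],[2.7,-5.6,0],0],
    [[0,0,0.07],[2.7,-5.6,0],0],
    [[0,0,0.07],[2.7,-5.6,0],0],
    [[0,0,0.07],[2.7,-5.6,0],0],
    [[0,0,0.07],[2.7,-5.6,0],0],
    [[0,0,0.07],[2.7,-5.6,0],0],
  ],
)

```text
clock: 1.1
position: [0.4413, 0.0793, 0.2422]
ee_rot: [0.0, -0.08, 0.997, 0.0]
contact_force: [0.7, -0.1, 0.4]
width: 0.0002
gripper_force: 0.0
```

Request:
drive_tool(
  rows=[
    [[0,0,0],[0,0,0],0],
    [[0,0,0],[0,0,0],0],
  ],
)

```text
clock: 1.35
position: [0.4404, 0.0813, 0.2419]
ee_rot: [-0.001, -0.078, 0.997, 0.0]
contact_force: [-0.2, -0.4, -0.8]
width: -0.0002
gripper_force: 0.0
```

Run:
```python
from h import *
import pickle
C=eyes.get_calibration('wrist'); a=snap('wrist','w0.png'); pickle.dump(C,open('w0.pkl','wb'))
cv2.imwrite('pics/w0b.png',cv2.resize(cv2.imread('pics/w0.png'),None,fx=1.5625,fy=1.5625,interpolation=cv2.INTER_CUBIC))
print({k:np.round(v,3).tolist() for k,v in manip.get_state().items()})
```

```text
{'clock': 1.4, 'qpos': [0.028, 0.083, 1.753, 0.001, 1.306, -1.702], 'qd': [0.026, -0.006, 0.001, -0.002, -0.004, -0.003], 'effort': [-0.857, -28.937, -24.208, -0.059, -0.026, 0.003], 'position': [0.44, 0.082, 0.242], 'ee_rot': [-0.001, -0.079, 0.997, 0.0], 'contact_force': [0.101, 0.461, 0.497], 'moment': [0.016, -0.013, 0.044], 'gripper_force': 0.0, 'width': -0.0}
```

View pics/w0b.png

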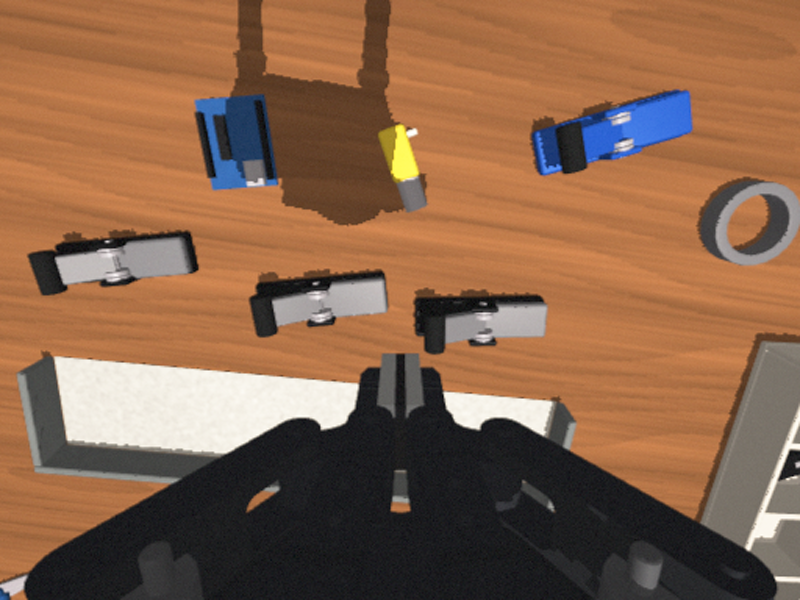

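The wrist view shows the pads (rolls) at (434,332) for left, (263,312) for middle and (46,271) for right. The lever jaw ends are near (546,316), (386,293) and (193,252).

Run:
```python
from h import *
import pickle
C=pickle.load(open('w0.pkl','rb')); T=eyes.get_calibration('top')
V=np.array(C['view']);print((-V[:3,:3].T@V[:3,3]).round(3))
s=1.5625
for n,p,j,t in [('L',(434,332),(546,316),(212,214.3)),('M',(263,312),(386,293),(258.9,211.6)),('R',(46,271),(195,252),(316.8,215.5))]:
    P=ray('',p[0]/s,p[1]/s,.042,C);J=ray('',j[0]/s,j[1]/s,.02,C); d=(J-P)[:2]
    print(n,P.round(4),J.round(4),'len',np.linalg.norm(d).round(4),'ang',np.arctan2(-d[0],d[1]).round(3),'top',ray('',*t,.045,T).round(4))
for u,v in [(52,356),(553,402),(38,467),(577,425)]: print(ray('',u/s,v/s,0,C).round(4))
```

```text
[0.366 0.07  0.374]
L [0.4984 0.1198 0.042 ] [0.4768 0.2184 0.02  ] len 0.1009 ang 0.216 top [0.493  0.1119 0.045 ]
M [ 0.5028 -0.0231  0.042 ] [0.4777 0.0753 0.02  ] len 0.1016 ang 0.25 top [ 0.5011 -0.0256  0.045 ]
R [ 0.4947 -0.1971  0.042 ] [ 0.4667 -0.0892  0.02  ] len 0.1115 ang 0.253 top [ 0.4899 -0.1958  0.045 ]
[ 0.5967 -0.2328  0.    ]
[0.5711 0.2573 0.    ]
[ 0.7308 -0.2585  0.    ]
[0.5933 0.2884 0.    ]
```

Request:
drive_tool(
  rows=[
    [[0,0,0],[1.9,1.2,-5.2],0],
    [[0,0,0],[1.9,1.2,-5.2],0],
    [[0,0,0],[1.9,1.2,-5.2],0],
    [[0,0,0],[0,0,-0.8],0],
    [[0,0,0],[0,0,0],0],
    [[0,0,0],[0,0,0],0],
  ],
)

```text
clock: 2.15
position: [0.4985, 0.1176, 0.0803]
ee_rot: [0.002, -0.079, 0.997, 0.0]
contact_force: [-0.3, 0.4, -0.9]
width: -0.0001
gripper_force: 0.0
```

Request:
drive_tool(
  rows=[
    [[0,0,0],[0,0,-0.6],0],
    [[0,0,0],[0,0,-0.4],0],
    [[0,0,0],[0,0,-0.3],0],
    [[0,0,0],[0,0,0],0],
  ],
)

```text
clock: 2.65
position: [0.4977, 0.1171, 0.0651]
ee_rot: [-0.0, -0.079, 0.997, 0.0]
contact_force: [-0.3, -0.1, 0.2]
width: -0.0001
gripper_force: 0.0
```

Request:
drive_tool(
  rows=[
    [[0,0,0],[0,0,-0.4],0],
    [[0,0,0],[0,0,-0.3],0],
    [[0,0,0],[0,0,0],0],
  ],
)

```text
clock: 3.02
position: [0.4983, 0.117, 0.0583]
ee_rot: [0.0, -0.079, 0.997, -0.0]
contact_force: [-0.3, -1.6, 2.6]
width: -0.0001
gripper_force: 1.3
```

Request:
drive_tool(
  rows=[
    [[0,0,0],[0,0,-0.3],0],
    [[0,0,0],[0,0,-0.2],0],
    [[0,0,0],[0,0,0],0],
  ],
)

```text
clock: 3.4
position: [0.4982, 0.1171, 0.0533]
ee_rot: [0.0, -0.079, 0.997, -0.0]
contact_force: [1.1, -2.4, 3.3]
width: 0.0003
gripper_force: 1.8
```

The left clip gives 3.3 N at about 9 mm, so it's probably the weak one. I'll test the others.

Request:
drive_tool(
  rows=[
    [[0,0,0],[0,0,2],0],
    [[0,0,0],[0,0,3],0],
    [[0,0,0],[0.2,-5,0],0],
    [[0,0,0],[0.2,-5,0],0],
    [[0,0,0],[0,-4,-2],0],
    [[0,0,0],[0,0,-1.5],0],
    [[0,0,0],[0,0,0],0],
    [[0,0,0],[0,0,0],0],
  ],
)

```text
clock: 4.4
position: [0.5018, -0.0221, 0.0684]
ee_rot: [-0.0, -0.079, 0.997, 0.0]
contact_force: [-0.3, -0.6, -0.1]
width: -0.0002
gripper_force: 0.0
```

Request:
drive_tool(
  rows=[
    [[0,0,0],[0,0,-0.4],0],
    [[0,0,0],[0,0,-0.4],0],
    [[0,0,0],[0,0,-0.3],0],
    [[0,0,0],[0,0,0],0],
  ],
)

```text
clock: 4.9
position: [0.5029, -0.024, 0.0585]
ee_rot: [0.001, -0.08, 0.997, -0.001]
contact_force: [-1.4, -3.5, 8.7]
width: 0.0003
gripper_force: 4.4
```

Request:
drive_tool(
  rows=[
    [[0,0,0],[0,0,-0.3],0],
    [[0,0,0],[0,0,-0.2],0],
    [[0,0,0],[0,0,0],0],
  ],
)

```text
clock: 5.28
position: [0.5037, -0.0253, 0.0543]
ee_rot: [0.002, -0.08, 0.997, -0.003]
contact_force: [-2.2, -8.2, 12.3]
width: -0.0003
gripper_force: 6.3
```

Request:
drive_tool(
  rows=[
    [[0,0,0],[0,0,2],0],
    [[0,0,0],[0,0,3],0],
    [[0,0,0],[-0.2,-5.8,0],0],
    [[0,0,0],[-0.3,-5.8,0],0],
    [[0,0,0],[-0.3,-5.6,-2],0],
    [[0,0,0],[0,0,-1.5],0],
    [[0,0,0],[0,0,0],0],
    [[0,0,0],[0,0,0],0],
  ],
)

```text
clock: 6.28
position: [0.4939, -0.1934, 0.0675]
ee_rot: [-0.0, -0.08, 0.997, 0.0]
contact_force: [0.5, 0.3, -0.1]
width: 0.0002
gripper_force: 0.0
```

Request:
drive_tool(
  rows=[
    [[0,0,0],[0,0,-0.4],0],
    [[0,0,0],[0,0,-0.4],0],
    [[0,0,0],[0,0,-0.3],0],
    [[0,0,0],[0,0,0],0],
  ],
)

```text
clock: 6.78
position: [0.4952, -0.196, 0.0578]
ee_rot: [0.001, -0.08, 0.997, -0.002]
contact_force: [-1.9, -2.0, 8.7]
width: -0.0
gripper_force: 4.3
```

Request:
drive_tool(
  rows=[
    [[0,0,0],[0,0,-0.3],0],
    [[0,0,0],[0,0,-0.2],0],
    [[0,0,0],[0,0,0],0],
  ],
)

```text
clock: 7.15
position: [0.4957, -0.1976, 0.0537]
ee_rot: [0.002, -0.08, 0.997, -0.003]
contact_force: [-2.5, -6.8, 12.8]
width: 0.0
gripper_force: 6.1
```

Request:
drive_tool(
  rows=[
    [[0,0,0],[0,0,2],0],
    [[0,0,0],[0,0,5],0],
    [[0,0,0],[-1.5,5,3],0],
    [[0,0,0],[-1.5,5.5,2],0],
    [[0,0,0],[-1.5,5.5,2],0],
    [[0,0,0],[-1.5,5.5,2],0],
    [[0,0,0],[-1,5.5,1],0],
    [[0,0,0],[0,5.5,0],0],
  ],
)

```text
clock: 8.15
position: [0.4233, 0.1322, 0.2226]
ee_rot: [0.001, -0.079, 0.997, 0.0]
contact_force: [1.3, 0.5, -0.1]
width: -0.0002
gripper_force: 0.0
```

Request:
drive_tool(
  rows=[
    [[0,0,0.08],[0,0,0],7],
    [[0,0,0],[0,0,0],7],
    [[0,0,0],[0,0,0],7],
  ],
)

```text
clock: 8.52
position: [0.4237, 0.13, 0.2212]
ee_rot: [-0.0, -0.118, 0.993, -0.0]
contact_force: [-0.5, -0.2, 0.1]
width: 0.0543
gripper_force: 0.0
```

Run:
```python
from h import *
import pickle
C=eyes.get_calibration('wrist'); a=snap('wrist','w1.png'); pickle.dump(C,open('w1.pkl','wb'))
cv2.imwrite('pics/w1b.png',cv2.resize(cv2.imread('pics/w1.png'),None,fx=1.5625,fy=1.5625,interpolation=cv2.INTER_CUBIC))
print({k:np.round(v,3).tolist() for k,v in manip.get_state().items()})
```

```text
{'clock': 8.575, 'qpos': [0.14, 0.09, 1.799, -0.0, 1.253, -1.667], 'qd': [-0.008, 0.002, -0.001, -0.001, 0.001, -0.004], 'effort': [0.343, -29.192, -23.479, 0.022, 0.005, 0.006], 'position': [0.424, 0.13, 0.221], 'ee_rot': [-0.0, -0.118, 0.993, -0.0], 'contact_force': [-0.719, 0.183, 0.619], 'moment': [-0.005, -0.008, -0.005], 'gripper_force': 0.0, 'width': 0.062}
```

View pics/w1b.png

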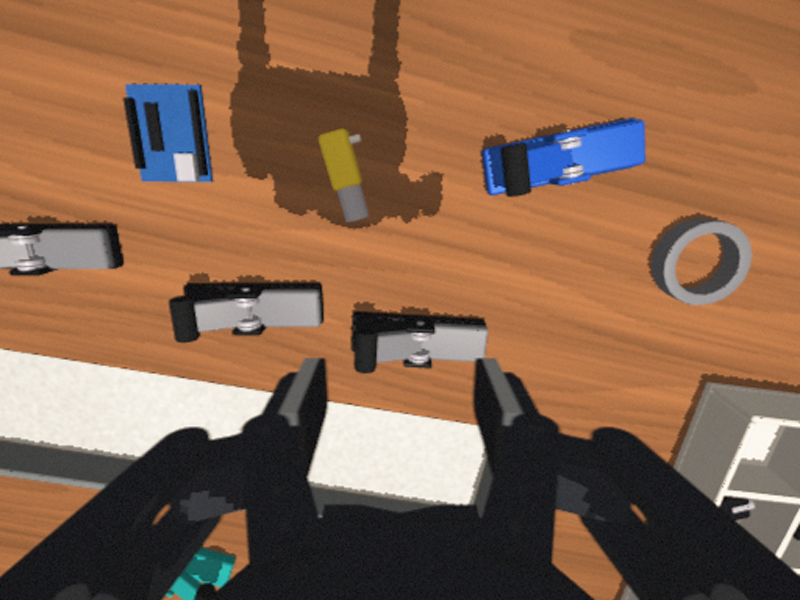

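The weak left clip now shows its roll at (364,352), jaw end at (487,340) and robot-side bar edge running from (353,313) to (487,320). The bay's white front-left corner is at (487,426).

Run:
```python
from h import *
import pickle
C=pickle.load(open('w1.pkl','rb')); T=eyes.get_calibration('top')
s=1.5625
for n,u,v,z in [('roll',364,352,.042),('jaw',487,340,.02),('bar0',353,313,.012),('bar1',487,320,.012),('bay',487,426,0),('bay2',0,349,0),('Mroll',185,319,.042),('Mjaw',322,304,.02),('board',213,180,.01),('gear',350,222,.0)]: print(n,ray('',u/s,v/s,z,C).round(4))
for u,v in [(155+47/4.4,140+222/4.4),(155+752/4.4,140+187/4.4),(155+742/4.4,140+47/4.4)]: print('top',ray('',u,v,0,T).round(4))
```

```text
roll [0.5007 0.119  0.042 ]
jaw [0.4759 0.2187 0.02  ]
bar0 [0.4817 0.1029 0.012 ]
bar1 [0.4611 0.2158 0.012 ]
bay [0.5697 0.2515 0.    ]
bay2 [ 0.5952 -0.2013  0.    ]
Mroll [ 0.5057 -0.0227  0.042 ]
Mjaw [0.4769 0.0767 0.02  ]
board [ 0.4    -0.0253  0.01  ]
gear [0.4086 0.0841 0.    ]
top [0.5666 0.2582 0.    ]
top [ 0.5921 -0.2311  0.    ]
top [ 0.6905 -0.225   0.    ]
```

Request:
drive_tool(
  rows=[
    [[0,0,0],[0.9,0.7,-5.3],7],
    [[0,0,0],[0.9,0.7,-5.3],7],
    [[0,0,0],[0.8,0.7,-5.3],7],
    [[0,0,0],[0,0,-2],7],
    [[0,0,0],[0,0,-1],7],
    [[0,0,0],[0,0,-0.8],7],
    [[0,0,0],[0,0,0],7],
  ],
)

```text
clock: 9.45
position: [0.4502, 0.151, 0.0246]
ee_rot: [0.0, -0.118, 0.993, 0.0]
contact_force: [-0.2, 0.5, -0.5]
width: 0.07
gripper_force: 0.0
```

Request:
drive_tool(
  rows=[
    [[0,0,0],[0,0,-0.3],7],
    [[0,0,0],[0,0,-0.3],7],
    [[0,0,0],[0,0,0],7],
  ],
)

```text
clock: 9.82
position: [0.4498, 0.1513, 0.0184]
ee_rot: [0.0, -0.119, 0.993, 0.0]
contact_force: [-0.5, 0.1, 0.0]
width: 0.0701
gripper_force: 0.0
```

Request:
drive_tool(
  rows=[
    [[0,0,0],[0,0,-0.3],7],
    [[0,0,0],[0,0,-0.2],7],
    [[0,0,0],[0,0,0],7],
  ],
)

```text
clock: 10.2
position: [0.4497, 0.1512, 0.0131]
ee_rot: [-0.0, -0.119, 0.993, 0.0]
contact_force: [0.7, 0.2, 0.3]
width: 0.0701
gripper_force: 0.0
```

Request:
drive_tool(
  rows=[
    [[0,0,0],[0,0,-0.2],7],
    [[0,0,0],[0,0,-0.2],7],
    [[0,0,0],[0,0,0],7],
  ],
)

```text
clock: 10.58
position: [0.4497, 0.1512, 0.0091]
ee_rot: [-0.0, -0.119, 0.993, 0.0]
contact_force: [-0.0, -1.2, -0.1]
width: 0.07
gripper_force: 0.0
```

Request:
drive_tool(
  rows=[
    [[0,0,0],[0,0,-0.2],7],
    [[0,0,0],[0,0,-0.1],7],
    [[0,0,0],[0,0,0],7],
  ],
)

```text
clock: 10.95
position: [0.4498, 0.1512, 0.0062]
ee_rot: [-0.0, -0.119, 0.993, 0.0]
contact_force: [0.9, 0.2, 0.3]
width: 0.0697
gripper_force: 0.0
```

Request:
drive_tool(
  rows=[
    [[0,0,0],[1,0,0],7],
    [[0,0,0],[0.5,0,0],7],
    [[0,0,0],[0.5,0,0],7],
    [[0,0,0],[0.5,0,0],7],
    [[0,0,0],[0.5,0,0],7],
  ],
)

```text
clock: 11.58
position: [0.4802, 0.1512, 0.0063]
ee_rot: [-0.0, -0.119, 0.993, 0.0]
contact_force: [-1.3, -0.1, -0.4]
width: 0.07
gripper_force: 0.2
```

Request:
drive_tool(
  rows=[
    [[0,0,0],[0.8,0,0],7],
    [[0,0,-0.02],[0.8,0,0],7],
    [[0,0,-0.02],[0.8,0,0],7],
    [[0,0,-0.02],[0.8,0,0],7],
    [[0,0,-0.02],[0.8,0,0],7],
    [[0,0,-0.02],[0.8,0,0],7],
    [[0,0,-0.02],[0.8,0,0],7],
    [[0,0,0],[0.6,0,0],7],
  ],
)

```text
clock: 12.58
position: [0.5425, 0.1512, 0.0063]
ee_rot: [0.0, -0.059, 0.998, 0.0]
contact_force: [-0.4, 0.2, -0.1]
width: 0.07
gripper_force: 0.2
```

Run:
```python
from h import *
snap('side','s2.png'); a=cv2.imread('pics/s2.png')
cv2.imwrite('pics/s2b.png',cv2.resize(a[100:280,130:370],None,fx=3.3,fy=3.3,interpolation=cv2.INTER_CUBIC))
```

```text
(no output)
```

View pics/s2b.png

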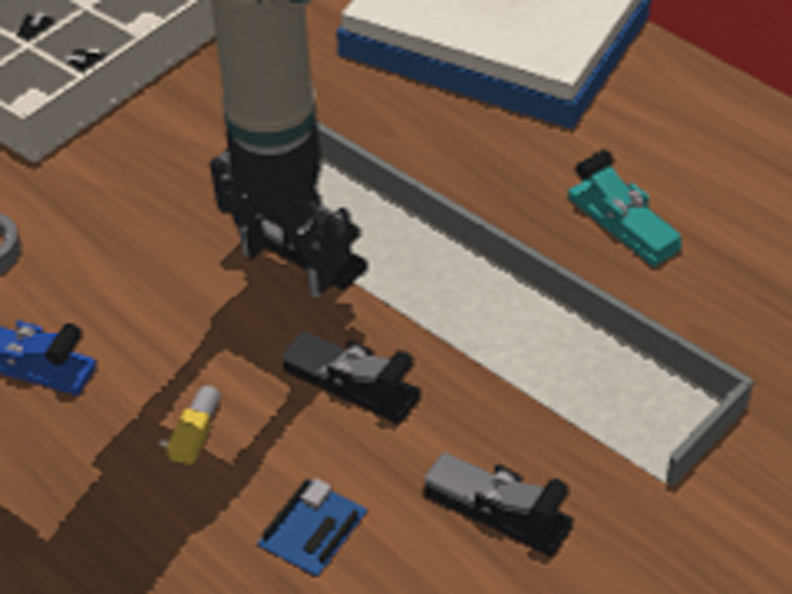

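The side view shows the weak clip in front of the fingers, with its pad end at about (355,268), moving toward the bay. The good clips haven't moved. I'll keep pushing.

Request:
drive_tool(
  rows=[
    [[0,0,0],[0.8,0,0],7],
    [[0,0,0],[0.8,0,0],7],
    [[0,0,0],[0.8,0,0],7],
    [[0,0,0],[0.8,0,0],7],
    [[0,0,0],[0.8,0,0],7],
    [[0,0,0],[0.5,0,0],7],
    [[0,0,0],[0.3,0,0],7],
    [[0,0,0],[0,0,0],7],
  ],
)

```text
clock: 13.62
position: [0.5902, 0.1512, 0.0064]
ee_rot: [0.0, -0.059, 0.998, 0.0]
contact_force: [-0.2, 0.0, 0.1]
width: 0.07
gripper_force: 0.0
```

Request:
drive_tool(
  rows=[
    [[0,0,0],[-1,0,0],7],
    [[0,0,0],[-2,0,0],7],
    [[0,0,0],[-1,0,3],7],
    [[0,0,0],[-1,0,5],7],
    [[0,0,0],[-2,0,5],7],
    [[0,0,0],[-5,0,3],7],
    [[0,0,0],[-5,0,2],7],
    [[0,0,0],[-2,0,0],7],
  ],
)

```text
clock: 14.62
position: [0.397, 0.1512, 0.1875]
ee_rot: [0.001, -0.059, 0.998, 0.0]
contact_force: [0.7, -0.1, -0.3]
width: 0.0699
gripper_force: 0.0
```

Run:
```python
from h import *
import pickle
C=eyes.get_calibration('wrist'); snap('wrist','w3.png'); pickle.dump(C,open('w3.pkl','wb'))
cv2.imwrite('pics/w3b.png',cv2.resize(cv2.imread('pics/w3.png'),None,fx=1.5625,fy=1.5625,interpolation=cv2.INTER_CUBIC))
```

```text
(no output)
```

View pics/w3b.png

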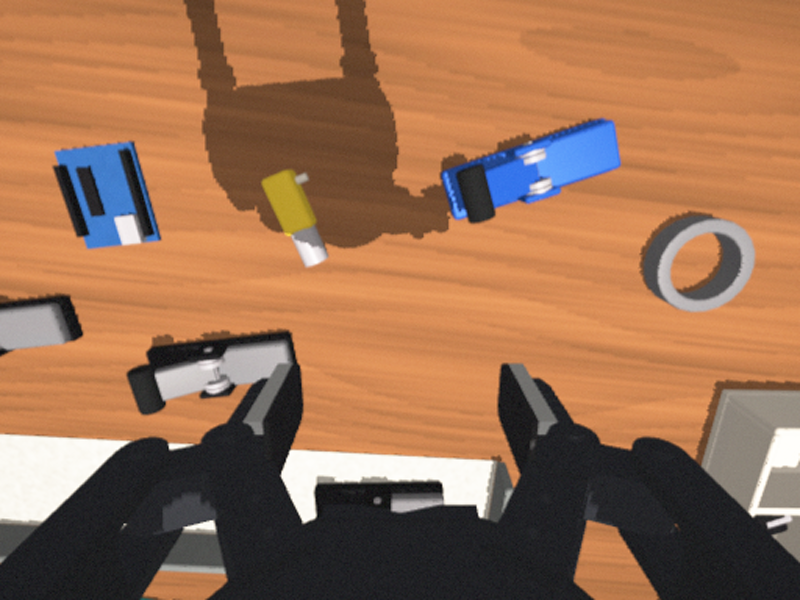

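The clip is inside the bay. Its robot-side bar edge runs from (317,484) to (442,482), and the bay's front edge is at about (380,457). I'll check the numbers.

Run:
```python
from h import *
import pickle
C=pickle.load(open('w3.pkl','rb')); s=1.5625
P=lambda u,v,z:ray('',u/s,v/s,z,C)
for n,u,v,z in [('bar0',317,486,.012),('bar1',442,484,.012),('front0',320,453,0),('front1',440,459,0),('corner',495,461,0),('Mroll',146,390,.042),('Mjaw',293,364,.02)]: print(n,P(u,v,z).round(4))
print(manip.get_state()['clock'],manip.get_state()['contact_force'])
```

```text
bar0 [0.6052 0.1026 0.012 ]
bar1 [0.59   0.2119 0.012 ]
front0 [0.5798 0.1015 0.    ]
front1 [0.5735 0.2088 0.    ]
corner [0.5698 0.2582 0.    ]
Mroll [ 0.5057 -0.0236  0.042 ]
Mjaw [0.4836 0.0782 0.02  ]
14.675 [-3.13256076 -0.50762362 -0.14038997]
```

```bash
python3 -c "
from h import *
print(job.sign_off())"
```

```text
the job is handed in; nothing more can be done
None
```

The left clip was the weak one, at 3.3 N against 12.3 N (middle) and 12.8 N (right); it now lies in the reject bay about 35–43 mm past the front edge, the good clips and bystanders look undisturbed, and the job is handed in (no verdict shown).

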